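# Hold the LED candle over its glass

### The job

Pull the ivory LED candle straight up out of its clips in the charging dock, lift its foot higher than the little bird's head and carry it across the books to the amber glass, disturbing nothing else on the table. Stop with it upright and centred over the mouth of the amber glass, its foot about one centimetre above the rim, never touching the glass, and finish there holding it still in the gripper: I will slip a felt pad into the glass before it goes in.

Things in the scene. Friction and masses are not known exactly. Their poses are not given: they have to be found in the camera images.
- ivory_candle: ivory LED candle, 90 g, round column 40 mm in diameter, 70 mm tall, with a 12 mm amber flame tip up to 86 mm; origin: centre of its foot, z up its axis. Its waist (35 mm, 19 to 23 mm above the foot, sloped shoulders 13 to 27 mm) is held by two spring clips; pulling it up takes about 5 to 17 N, free after 30 mm. Stands in either well of the dock
- green_candle: the same candle in dark olive green, in the other well; bystander, stays in the dock. Origin at the centre of its foot
- dock: black charging dock fixed to the table, 100 x 200 x 22 mm, origin at the centre of its underside, long side along its y. Two round wells at y = -45 and +45 mm, their floors 8 mm above the table, 14 mm deep. Beside each well, towards +y and -y, a small sprung metal clip whose top is 35 mm above the table
- amber_glass: amber candle glass, round, straight-sided, 78 mm outer diameter, 4 mm wall (mouth 70 mm), 85 mm tall, loose, 280 g, standing on the mat; origin at the centre of its underside
- amber_glass_rim (a point): centre of the amber glass's mouth, level with the rim (85 mm above the glass's underside, 93 mm above the table)
- green_glass: the same glass in green, also on the mat; bystander. Origin at the centre of its underside
- mat: round woven rattan place mat fixed to the table, 240 mm diameter, 8 mm thick, origin at the centre of its underside. Dock and mat lie left and right of the books, either way round
- bird: cream ceramic bird on a stone, loose, 93 mm tall, about 65 mm across (beak to tail 88 mm), standing on the upper book, so that its head is 157 mm above the table; origin at the centre of its underside
- lower_book: closed charcoal book lying on the table, 240 (x) x 135 (y) x 38 mm, origin at the centre of its underside
- upper_book: closed blue book lying on the charcoal one, 200 (x) x 120 (y) x 26 mm (its top 64 mm above the table), origin at the centre of its underside
- remote: black remote control lying on the table, 45 x 160 x 18 mm, origin at the centre of its underside; bystander
- mug: blue ceramic mug, 80 mm diameter, 85 mm tall, origin at the centre of its underside; bystander
There are look-alikes about, which are no part of the job. What is meant by the ivory_candle is not purple, and is the larger of those in its own colour.

How it is judged:
On the way, in this order (a step that is already met when the one before it is completed fails the run):
1. the ivory candle is pulled out of its clips, foot at least 45 mm above the table, and gripped (height (world z) of ivory_candle above 0.045 m and contact force between the fingers and ivory_candle above 1 N), for 0.1 s.
2. its foot is higher than the bird's head (at least 158 mm above the table) while gripped (height (world z) of ivory_candle above 0.158 m and contact force between the fingers and ivory_candle above 1 N), for 0.1 s.
At the end, for the whole second after the job is handed in: the gripper holds the ivory candle still, upright within 0.1 rad, axis within 8 mm of the centre of the amber glass, foot 4 to 20 mm above the rim, touching only the fingers; glasses, green candle, bird (upright), books, remote and mug within 15 mm of where they started (horizontal distance between ivory_candle and amber_glass_rim below 0.008 m and z of ivory_candle in the frame of amber_glass between 0.089 and 0.105 m and angle between ivory_candle's own z axis and vertical below 0.1 rad and contact force between the fingers and ivory_candle above 1 N and contact force between ivory_candle and amber_glass below 0.1 N and linear speed of ivory_candle below 0.02 m/s and angle between bird's own z axis and vertical below 0.2 rad and distance of each of green_candle, green_glass, amber_glass, bird, lower_book, upper_book, remote, mug from where it was at the start of the episode below 0.015 m); the arm keeps its last pose, push and grip.
It fails at once if the ivory candle touches the amber glass or the green glass (contact force between ivory_candle and amber_glass above 0.3 N or contact force between ivory_candle and green_glass above 0.3 N).
It fails at once if a bystander or a glass is moved by more than 15 mm, or the bird tips (distance of any of green_candle, green_glass, amber_glass, bird, lower_book, upper_book, remote, mug from where it was at the start of the episode above 0.015 m or angle between bird's own z axis and vertical above 0.3 rad).
It also fails if it takes over 51 s, if anything falls off the work surface, if the arm or the gripper's body presses on something with over 40 N, if the wrist force passes 120 N, or if a joint passes its speed limit or range.

### The arm

A 6-joint arm with a two-finger parallel gripper is mounted at the origin on the work surface. World frame = base frame: x ahead of the robot, y to its left, z up, the work surface at z = 0. Lengths are in m, angles in rad, forces in N, time in s.
With the tool pointing down it reaches from about 0.275 to 0.85 m from the base axis. Payload 5.2 kg.
Tool frame: the origin (TCP) lies midway between the tips of the shut fingers; the grasp point (between the pads) lies 19 mm behind it (env.grasp_offset is the distance from the TCP to the grasp point, in m); z points along the fingers, y is the line along which they close (so a half turn about z gives the same grasp; the last joint's range is limited). The gripper opens to 85 mm and grips with 20 to 120 N. Pads are 22 mm wide; open, the fingers measure 114 mm over their backs; the gripper's body (76 mm by 85 mm) begins 54 mm behind the grasp point. The pads swing forward as they close: fully open they stand 13 mm farther back than shut.
Start: joints at [-1.519, 0.259, 1.535, -0, 1.348, -0.203], TCP at [0.139, -0.532, 0.231] pointing down, gripper open.
Joint ranges: [-3.14, 3.14], [-0.91, 2.08], [0.19, 2.58], [-1.22, 4.36], [0.22, 2.71], [-3.12, 3.12]. Speed limits (rad/s): [2.57, 2.57, 3.14, 3.14, 3.14, 3.14].

### API

Orientations are given as a rotation vector (axis times angle).
In Python, from cell import env gives the robot as it stands.
- The arm moves only by the tool arm_command, never from a script. Its arguments are lists of equal length, an entry for each row: "slide": the shift along the world's x, y, z in units of 25 mm (1.0 is 25 mm), a list of three; "turn": the turn, a rotation vector about the world's x, y, z in units of 5 degrees (1.0 is 5 degrees), a list of three; "gripper": the finger opening in mm, from 0 to 85.4. In form: {"slide": [[dx, dy, dz], ...], "turn": [[ax, ay, az], ...], "gripper": [gripper, ...]}. A call has 1 to 8 rows; each row is the pose to reach, as a shift and turn from the pose commanded when the call began; what a row does not reach only later rows make up. A row lasts 1/12 s, in which the tool goes at most 41.7 mm and 7.16 degrees, less where a joint would pass 70% of its speed; a pose out of reach is approached as far as the arm can. A call with a gripper value outside its range is refused whole. The fingers move at their own pace and stop on an object; "squeeze" is the grip in N (left out, the last holds). Time passes only in rows, so rows that repeat a pose let the fingers close. It gives the time, the measured TCP pose, the force, the opening and the grip force at its end, in the units of the state.
- env.observe(): the state, without advancing time (a new reading comes with each control period).
- env.camera(name): name is "scene" or "top" or "wrist"; returns (picture, depth): 420x560x3 uint8, red, green, blue; 420x560 float32, m along the optical axis (not along the pixel's ray), 0 where there is no reading.
- env.camera_info(name): a dict with "mtx" (3x3 intrinsics, pixels), "rvec" (rotation vector, rad) and "tvec" (3), from world to camera coordinates, as OpenCV has them. Camera axes: x right, y down, z forward; pixel columns grow to the right and rows downward; lengths in m; the calibration is good to about 2 mm. The wrist camera is an equidistant fisheye: a pixel r from the principal point sees the ray r / f radians off the axis. A picture is of the moment at which its call begins: read the wrist's pose just before it. camera_info takes no time and is no camera call; for the wrist camera it gives the pose at the moment of the call.
- env.job_done(): hands the job in; it is judged then, once.
Trained networks look in the newest picture that a camera, given by its name, has taken for a name from the list of things; names that differ only in an ending like _2 or _b are one class to them, and where a whole thing is asked for, a point or a joint stands for the part that bears it (a point fixed in the world has none). Each returns a list of dicts, best first, with "confidence" (0 to 1); they miss things now and then, are a little off and sometimes report something else, mostly with a low value. They report only what shows in the picture. A call takes as long as a camera call. They do not tell look-alikes from the thing itself.
- env.recognise(target, camera): "centre" ([column, row] in pixels, amid what is visible of it).
- env.regions_of(target, camera): "region" (420x560 bool, what is visible of it) and "centre" ([column, row] in pixels, amid what is visible of it).
The state is a dict: "clock": time; "joints": joint angles; "joint_velocities": joint speeds; "effort": joint torques, N m; "tcp_pos": TCP position; "ee_rot": TCP orientation; "contact_force": force on the tool from outside, world axes, zero at the start; "wrist_torque": the same for the moment, N m; "gripper_width": opening from 0.0 (shut) to 1.0 (fully open); "finger_force": force on a finger pad.
Only numpy, scipy, OpenCV 4.12 (cv2) and the standard library are available. Lean on these libraries where they do the work, as an engineer would, in place of code of your own. Each camera call takes 0.05 s, during which the arm holds its last target. There are 200 camera calls.

## Working session

There is one attempt and no reset: what is moved stays moved. The work goes in short steps, Python scripts to look and compute and a tool call to move; the robot and the scene stay as the last step left them, time stands still between calls to the robot, and variables do not carry over. Pictures are saved under pics/ and viewed, at most 10 in all, crops included, and the job is handed in when it is done.

Besides the shell and the picture viewer there is one more tool, called after ">>>" as name(argument=value, ...), one argument or row to a line, values as JSON. arm_command: Moves the arm, as the interface text tells. Its arguments: {"type":"object","properties":{"slide":{"type":"array","items":{"type":"array","items":{"type":"number"}}},"turn":{"type":"array","items":{"type":"array","items":{"type":"number"}}},"gripper":{"type":"array","items":{"type":"number"}},"squeeze":{"type":"number"}},"required":["slide","turn","gripper"]}

```bash
mkdir -p pics
cat > h.py <<'E'
import numpy as np, cv2
from cell import env
def cloud(cam,d,info=None):
    i=info or env.camera_info(cam); K=np.array(i["mtx"]); R=cv2.Rodrigues(np.array(i["rvec"],float))[0]; t=np.array(i["tvec"],float).ravel()
    v,u=np.mgrid[:d.shape[0],:d.shape[1]].astype(float)
    a=(u-K[0,2])/K[0,0]; b=(v-K[1,2])/K[1,1]
    if cam=="wrist":
        r=np.hypot(a,b)+1e-9; s=np.tan(np.minimum(r,1.5))/r; a=a*s;b=b*s
    P=np.stack([a*d,b*d,d],-1)
    return (P-t)@R   # R^T (P-t)
def shot(cam,name=None):
    i=env.camera_info(cam); im,d=env.camera(cam)
    if name: cv2.imwrite(f"pics/{name}.png",im[...,::-1])
    return im,d,cloud(cam,d,i)
E
python3 - <<'E'
from h import *
print(env.observe())
for c in ("top","scene"):
    im,d,P=shot(c,c+"0"); np.savez(f"{c}0.npz",im=im,d=d,P=P)
    for n in ["ivory_candle","green_candle","dock","amber_glass","green_glass","mat","bird","lower_book","upper_book","remote","mug"]:
        for r in env.regions_of(n,c)[:4]:
            m=r["region"]&(d>0)
            q=P[m]; print(c,n,round(r["confidence"],2),np.round(r["centre"]),m.sum(),"med",np.round(np.median(q,0),3),"lo",np.round(np.percentile(q,3,0),3),"hi",np.round(np.percentile(q,97,0),3),im[m].mean(0).round())
E
```

```text
{'clock': 0.0, 'joints': array([-1.51875089e+00,  2.59367051e-01,  1.53611229e+00, -2.38375324e-05,
        1.34802333e+00, -2.02778329e-01]), 'joint_velocities': array([-0.00029746,  0.00095351, -0.00049029,  0.00093017,  0.00116286,
        0.00040427]), 'effort': array([-2.95085774e-03, -4.46031439e+01, -2.90570730e+01, -7.42043067e-04,
        1.14333769e-02, -3.82088281e-07]), 'tcp_pos': array([ 0.13863803, -0.53167061,  0.23045005]), 'ee_rot': array([-3.11423521e+00, -3.98960120e-01, -1.89381790e-04]), 'contact_force': array([0.01367959, 0.34308327, 0.1384543 ]), 'wrist_torque': array([-0.02927198,  0.0189856 , -0.03873532]), 'finger_force': 0.0, 'gripper_width': 1.0016873802263482}
top ivory_candle 0.67 [166. 240.] 390 med [0.507 0.237 0.077] lo [0.491 0.223 0.038] hi [0.525 0.257 0.088] [220. 205. 151.]
top ivory_candle 0.65 [176. 175.] 499 med [0.65  0.223 0.068] lo [0.636 0.208 0.002] hi [0.671 0.245 0.078] [153.  87. 129.]
top ivory_candle 0.52 [162. 308.] 242 med [0.389 0.255 0.046] lo [0.377 0.247 0.001] hi [0.401 0.271 0.053] [209. 192. 141.]
top green_candle 0.86 [121.
[... 2541 characters left out ...]
 0.007] lo [ 0.451 -0.349  0.002] hi [ 0.663 -0.147  0.01 ] [204. 179. 142.]
scene bird 0.93 [313. 196.] 891 med [0.517 0.019 0.096] lo [ 0.474 -0.004  0.074] hi [0.536 0.035 0.154] [231. 214. 190.]
scene lower_book 0.64 [297. 244.] 2122 med [0.586 0.062 0.035] lo [ 0.401 -0.061  0.   ] hi [0.636 0.079 0.039] [95. 87. 79.]
scene upper_book 0.83 [303. 214.] 4324 med [0.538 0.021 0.063] lo [ 0.42  -0.056  0.039] hi [0.611 0.068 0.066] [119. 132. 156.]
scene remote 0.59 [231. 302.] 1811 med [0.747 0.088 0.017] lo [0.723 0.006 0.011] hi [0.769 0.157 0.02 ] [75. 60. 57.]
scene mug 0.58 [187. 225.] 1885 med [ 0.744 -0.1    0.05 ] lo [ 0.708 -0.137  0.003] hi [ 0.78  -0.033  0.084] [103. 126. 139.]
```

Run:
```python
from h import *
from scipy.optimize import least_squares
def fit(q,r):
    f=lambda c:np.hypot(q[:,0]-c[0],q[:,1]-c[1])-r
    s=least_squares(f,q[:,:2].mean(0),loss="soft_l1",f_scale=.001); return s.x.round(4),len(q),np.abs(s.fun).mean().round(4)
Z={c:np.load(c+"0.npz") for c in("top","scene")}
def near(P,x,y,r,lo,hi):
    m=(np.hypot(P[...,0]-x,P[...,1]-y)<r)&(P[...,2]>lo)&(P[...,2]<hi); return P[m]
for c in Z:
    P=Z[c]["P"]
    for n,x,y in(("ivory",.510,.242),("green",.53,.331)):
        q=near(P,x,y,.03,.074,.081)
        a=np.array(cv2.minEnclosingCircle(q[:,:2].astype(np.float32))[0])
        print(c,n,"disc bbox mid",((q.min(0)+q.max(0))/2)[:2].round(4),np.ptp(q,axis=0)[:2].round(4),"enc",a.round(4),"mean",q.mean(0).round(4))
        q=near(P,x,y,.03,.042,.072); print("   side",fit(q,.02) if len(q)>5 else len(q))
    for n,x,y in(("amber",.517,-.216),("greeng",.578,-.308)):
        q=near(P,x,y,.05,.088,.097); print(c,n,"rim",fit(q,.037),q[:,2].mean().round(4))
    q=near(P,.52,.285,.15,.019,.026); r=cv2.minAreaRect(q[:,:2].astype(np.float32)*1000); print("dock",r)
    q=near(P,.5,.01,.08,.09,.2); print("bird",q.min(0).round(3),q.max(0).round(3))
t=Z["top"]["im"][90:350,90:490]; cv2.imwrite("pics/topc.png",cv2.resize(t,None,fx=2,fy=2,interpolation=cv2.INTER_CUBIC)[...,::-1])
t=Z["scene"]["im"][230:400,280:480]; cv2.imwrite("pics/scc.png",cv2.resize(t,None,fx=3,fy=3,interpolation=cv2.INTER_CUBIC)[...,::-1])
```

```text
top ivory disc bbox mid [0.5092 0.2424] [0.0392 0.0386] enc [0.5096 0.2427] mean [0.5094 0.2421 0.0777]
   side (array([0.5097, 0.2432]), 78, np.float64(0.0003))
top green disc bbox mid [0.5288 0.3306] [0.0392 0.0395] enc [0.5294 0.3304] mean [0.5291 0.33   0.0777]
   side (array([0.5293, 0.331 ]), 110, np.float64(0.0004))
top amber rim (array([ 0.5147, -0.2177]), 286, np.float64(0.0011)) 0.0922
top greeng rim (array([ 0.5754, -0.31  ]), 275, np.float64(0.0011)) 0.0922
dock ((495.94781494140625, 275.7545471191406), (238.96824645996094, 225.2303009033203), 20.1136474609375)
bird [ 0.453 -0.019  0.09 ] [0.544 0.031 0.158]
scene ivory disc bbox mid [0.5118 0.245 ] [0.0398 0.0393] enc [0.5116 0.2451] mean [0.5122 0.2454 0.0771]
   side (array([0.5108, 0.2446]), 152, np.float64(0.0005))
scene green disc bbox mid [0.531  0.3331] [0.0392 0.0394] enc [0.531 0.333] mean [0.5316 0.333  0.0771]
   side (array([0.5303, 0.3325]), 144, np.float64(0.0004))
scene amber rim (array([ 0.5181, -0.2154]), 189, np.float64(0.0013)) 0.0911
scene greeng rim (array([ 0.5792, -0.3073]), 187, np.float64(0.0012)) 0.0908
dock ((484.0751953125, 297.1343078613281), (200.7544708251953, 177.3197784423828), 77.50717163085938)
bird [ 0.456 -0.009  0.09 ] [0.547 0.033 0.157]
```

View pics/topc.png

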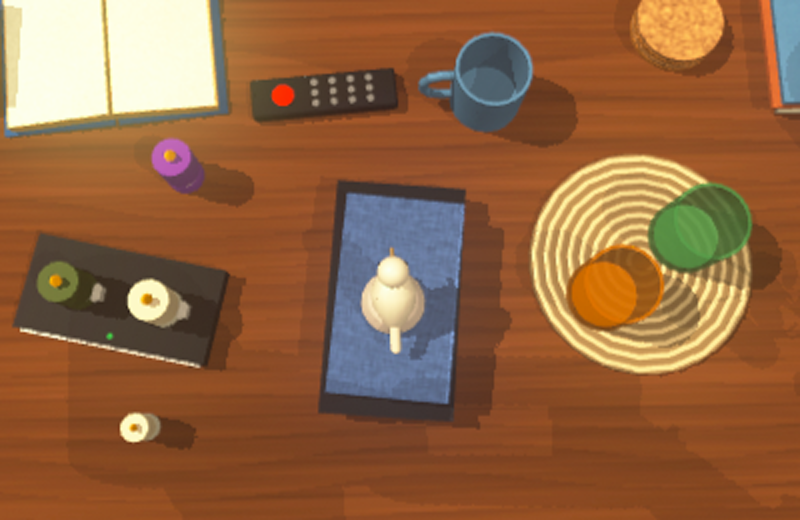

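View pics/scc.png

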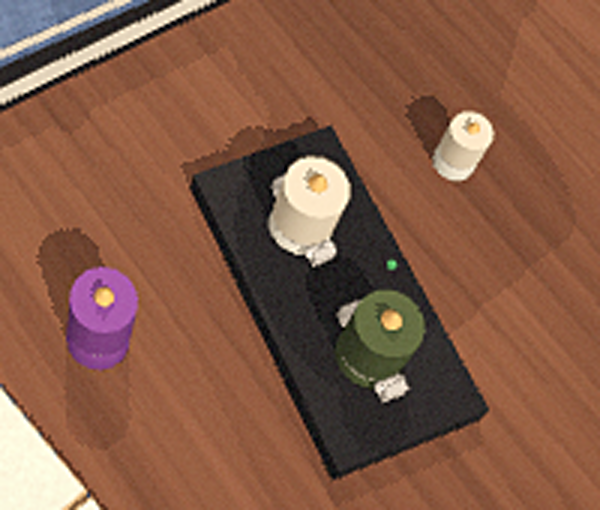

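Candidates in the top picture:
- Ivory candle in the dock, at about (166,240).
- Smaller ivory candle on the table, at about (159,304).
- Purple candle, at about (176,170).

The description (not purple, the larger of the ivory ones, in a dock well) picks the first. The crop confirms it: the ivory candle sits in the dock at crop (310,205), its clips lie along the dock's length, and green is at (385,335). I'll close the fingers across the dock, at a yaw of -12.5° for the tool's y axis.

>>> arm_command(
  slide=[
    [0.7, 1.4, 0],
    [1.4, 2.9, 0],
    [2.1, 4.4, 0],
    [2.8, 5.85, 0],
    [3.5, 7.3, 0],
    [4.2, 8.8, 0],
    [4.9, 10.2, 0],
    [5.6, 11.7, 0],
  ],
  turn=[
    [0, 0, 0.5],
    [0, 0, 1.0],
    [0, 0, 1.5],
    [0, 0, 2.0],
    [0, 0, 2.5],
    [0, 0, 3.0],
    [0, 0, 3.5],
    [0, 0, 4.0],
  ],
  gripper=[85, 85, 85, 85, 85, 85, 85, 85],
)

```text
clock: 1.87
tcp_pos: [0.279, -0.2383, 0.2315]
ee_rot: [2.998, 0.936, 0.001]
contact_force: [0.3, -0.4, 0.2]
gripper_width: 0.997
finger_force: 0.0
```

>>> arm_command(
  slide=[
    [0.7, 1.4, 0],
    [1.4, 2.9, 0],
    [2.1, 4.4, 0],
    [2.8, 5.85, 0],
    [3.5, 7.3, 0],
    [4.2, 8.8, 0],
    [4.9, 10.2, 0],
    [5.6, 11.7, 0],
  ],
  turn=[
    [0, 0, 0.6],
    [0, 0, 1.2],
    [0, 0, 1.8],
    [0, 0, 2.4],
    [0, 0, 3.0],
    [0, 0, 3.6],
    [0, 0, 4.3],
    [0, 0, 5.0],
  ],
  gripper=[85, 85, 85, 85, 85, 85, 85, 85],
)

```text
clock: 2.53
tcp_pos: [0.4192, 0.0548, 0.2317]
ee_rot: [2.723, 1.565, 0.001]
contact_force: [0.5, -0.9, -0.6]
gripper_width: 0.996
finger_force: 0.0
```

>>> arm_command(
  slide=[
    [0.7, 1.4, 0],
    [1.4, 2.9, 0],
    [2.1, 4.4, 0],
    [2.8, 5.8, 0],
    [3.3, 6.8, 0],
    [3.67, 7.62, 0],
    [3.67, 7.62, 0],
    [3.67, 7.62, 0],
  ],
  turn=[
    [0, 0, 0.6],
    [0, 0, 1.2],
    [0, 0, 1.8],
    [0, 0, 2.4],
    [0, 0, 3.0],
    [0, 0, 3.58],
    [0, 0, 3.58],
    [0, 0, 3.58],
  ],
  gripper=[85, 85, 85, 85, 85, 85, 85, 85],
)

```text
clock: 3.2
tcp_pos: [0.5103, 0.2442, 0.2307]
ee_rot: [-2.448, -1.968, 0.001]
contact_force: [0.2, -1.6, 0.1]
gripper_width: 0.997
finger_force: 0.0
```

Run:
```python
from h import *
from scipy.optimize import least_squares
s=env.observe(); print(s["clock"],s["tcp_pos"].round(4)); R=cv2.Rodrigues(s["ee_rot"])[0]; print(R.round(3))
im,d,P=shot("wrist","w1")
m=(np.hypot(P[...,0]-.51,P[...,1]-.243)<.03)&(P[...,2]>.073)&(P[...,2]<.083)
q=P[m]; print(m.sum(), "mid",((q.min(0)+q.max(0))/2).round(4),np.ptp(q,axis=0).round(4),q.mean(0).round(4),np.array(cv2.minEnclosingCircle(q[:,:2].astype(np.float32))[0]))
for n in("ivory_candle","green_candle"):
    for r in env.regions_of(n,"wrist"):
        k=r["region"]&(d>0); print(n,r["confidence"],r["centre"],np.median(P[k],0).round(4))
```

```text
3.2 [0.5103 0.2442 0.2307]
[[ 0.215  0.977 -0.001]
 [ 0.977 -0.215 -0.   ]
 [-0.001 -0.001 -1.   ]]
1260 mid [0.5096 0.2434 0.0776] [0.0393 0.0397 0.0087] [0.5099 0.2443 0.0795] [0.50973535 0.24319437]
ivory_candle 0.94 [169.7, 191.5] [0.3948 0.2629 0.0483]
ivory_candle 0.67 [410.1, 176.6] [0.6492 0.2329 0.0707]
ivory_candle 0.55 [278.5, 194.6] [0.5105 0.2479 0.0794]
green_candle 0.81 [278.9, 99.4] [0.5298 0.3315 0.0796]
```

View pics/w1.png

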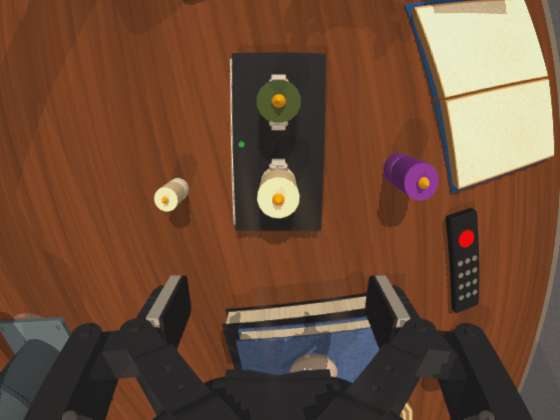

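The wrist view shows the candle at (278,198) between the open fingers, with green clear at (279,100). Descending.

>>> arm_command(
  slide=[
    [0, 0, -1.0],
    [0, 0, -2.0],
    [0, 0, -3.0],
    [0, -0.02, -4.0],
    [0, -0.02, -5.0],
    [0, -0.02, -5.6],
    [0, -0.02, -6.2],
    [0, -0.02, -6.7],
  ],
  turn=[
    [0, 0, 0],
    [0, 0, 0],
    [0, 0, 0],
    [0, 0, 0],
    [0, 0, 0],
    [0, 0, 0],
    [0, 0, 0],
    [0, 0, 0],
  ],
  gripper=[85, 85, 85, 85, 85, 85, 85, 85],
)

```text
clock: 4.02
tcp_pos: [0.5098, 0.2413, 0.063]
ee_rot: [-2.452, -1.963, 0.002]
contact_force: [-0.4, -0.6, 0.5]
gripper_width: 0.991
finger_force: 0.0
```

>>> arm_command(
  slide=[
    [0, 0, -0.4],
    [0, 0, -0.8],
    [0, 0, -1.04],
    [0, 0, -1.04],
    [0, 0, -1.04],
    [0, 0, -1.04],
    [0, 0, -1.04],
    [0, 0, -1.04],
  ],
  turn=[
    [0, 0, 0],
    [0, 0, 0],
    [0, 0, 0],
    [0, 0, 0],
    [0, 0, 0],
    [0, 0, 0],
    [0, 0, 0],
    [0, 0, 0],
  ],
  gripper=[85, 85, 85, 85, 60, 50, 44, 42],
  squeeze=70,
)

```text
clock: 4.68
tcp_pos: [0.5109, 0.2429, 0.0385]
ee_rot: [2.45, 1.966, 0.002]
contact_force: [-0.2, -0.0, -0.3]
gripper_width: 0.496
finger_force: 0.0
```

>>> arm_command(
  slide=[
    [0, 0, 0],
    [0, 0, 0],
    [0, 0, 0],
    [0, 0, 0],
    [0, 0, 0],
    [0, 0, 0],
  ],
  turn=[
    [0, 0, 0],
    [0, 0, 0],
    [0, 0, 0],
    [0, 0, 0],
    [0, 0, 0],
    [0, 0, 0],
  ],
  gripper=[40, 38, 34, 30, 30, 30],
  squeeze=70,
)

```text
clock: 5.18
tcp_pos: [0.5106, 0.243, 0.0386]
ee_rot: [2.45, 1.966, 0.001]
contact_force: [-1.7, 0.1, 6.1]
gripper_width: 0.449
finger_force: 69.5
```

>>> arm_command(
  slide=[
    [0, 0, 0.15],
    [0, 0, 0.3],
    [0, 0, 0.5],
    [0, 0, 0.7],
    [0, 0, 0.9],
    [0, 0, 1.1],
    [0, 0, 1.35],
    [0, 0, 1.6],
  ],
  turn=[
    [0, 0, 0],
    [0, 0, 0],
    [0, 0, 0],
    [0, 0, 0],
    [0, 0, 0],
    [0, 0, 0],
    [0, 0, 0],
    [0, 0, 0],
  ],
  gripper=[30, 30, 30, 30, 30, 30, 30, 30],
)

```text
clock: 5.85
tcp_pos: [0.5109, 0.243, 0.079]
ee_rot: [2.45, 1.966, 0.002]
contact_force: [-0.1, -0.3, -0.5]
gripper_width: 0.449
finger_force: 72.6
```

>>> arm_command(
  slide=[
    [0, 0, 0.3],
    [0, 0, 0.6],
    [0, 0, 0.9],
    [0, 0, 1.2],
    [0, 0, 1.4],
    [0, 0, 1.4],
    [0, 0, 1.4],
    [0, 0, 1.4],
  ],
  turn=[
    [0, 0, 0],
    [0, 0, 0],
    [0, 0, 0],
    [0, 0, 0],
    [0, 0, 0],
    [0, 0, 0],
    [0, 0, 0],
    [0, 0, 0],
  ],
  gripper=[30, 30, 30, 30, 30, 30, 30, 30],
)

```text
clock: 6.52
tcp_pos: [0.5101, 0.2427, 0.1125]
ee_rot: [-2.45, -1.966, 0.001]
contact_force: [0.3, -0.3, 0.1]
gripper_width: 0.45
finger_force: 72.6
```

Run:
```python
from h import *
s=env.observe(); print(s["clock"],s["tcp_pos"].round(4),s["finger_force"])
im,d,P=shot("scene","s2")
for n in("ivory_candle","green_candle"):
    for r in env.regions_of(n,"scene"):
        k=r["region"]&(d>0); q=P[k]; print(n,r["confidence"],r["centre"],np.median(q,0).round(4),np.percentile(q,[2,98],axis=0).round(3))
cv2.imwrite("pics/s2c.png",cv2.resize(im[150:400,230:500],None,fx=2.2,fy=2.2)[...,::-1])
```

```text
6.5167 [0.5101 0.2427 0.1125] 72.55699843168259
ivory_candle 0.71 [314.1, 332.0] [0.662  0.2347 0.0676] [[ 0.631  0.212 -0.001]
 [ 0.677  0.249  0.079]]
ivory_candle 0.65 [392.2, 288.0] [0.5194 0.2569 0.1375] [[0.493 0.244 0.084]
 [0.53  0.264 0.154]]
ivory_candle 0.61 [434.4, 277.3] [0.3974 0.2642 0.0415] [[0.381 0.25  0.003]
 [0.404 0.275 0.053]]
green_candle 0.77 [406.0, 341.2] [0.5398 0.3346 0.0759] [[0.515 0.315 0.021]
 [0.551 0.351 0.087]]
```

View pics/s2c.png

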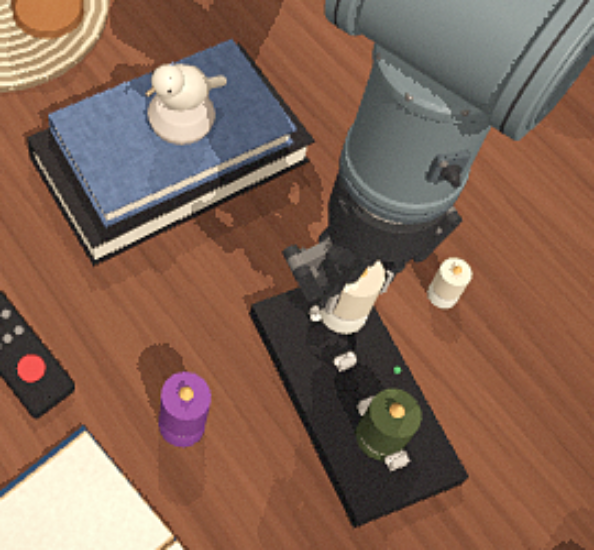

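The candle is out, upright between the fingers at crop (355,300), and green is undisturbed. Lifting above the bird's head and crossing.

>>> arm_command(
  slide=[
    [0, 0, 0.5],
    [0, 0, 1.2],
    [0, 0, 2.0],
    [0, 0, 2.8],
    [0, 0, 3.6],
    [0, 0, 4.2],
    [0, 0, 4.5],
    [0, 0, 4.5],
  ],
  turn=[
    [0, 0, 0],
    [0, 0, 0],
    [0, 0, 0],
    [0, 0, 0],
    [0, 0, 0],
    [0, 0, 0],
    [0, 0, 0],
    [0, 0, 0],
  ],
  gripper=[30, 30, 30, 30, 30, 30, 30, 30],
)

```text
clock: 7.33
tcp_pos: [0.5113, 0.243, 0.2269]
ee_rot: [2.449, 1.966, 0.005]
contact_force: [0.4, -0.4, -1.7]
gripper_width: 0.457
finger_force: 72.6
```

>>> arm_command(
  slide=[
    [0, -0.3, 0],
    [0, -0.8, 0],
    [0, -1.5, 0],
    [0, -2.3, 0],
    [0, -3.1, 0],
    [0, -3.9, 0],
    [0, -4.7, 0],
    [0, -5.5, 0],
  ],
  turn=[
    [0, 0, 0],
    [0, 0, 0],
    [0, 0, 0],
    [0, 0, 0],
    [0, 0, 0],
    [0, 0, 0],
    [0, 0, 0],
    [0, 0, 0],
  ],
  gripper=[30, 30, 30, 30, 30, 30, 30, 30],
)

```text
clock: 8.0
tcp_pos: [0.5093, 0.1032, 0.2238]
ee_rot: [-2.449, -1.965, 0.004]
contact_force: [-0.1, -0.5, -1.2]
gripper_width: 0.455
finger_force: 72.6
```

>>> arm_command(
  slide=[
    [0, -0.8, 0],
    [0, -1.6, 0],
    [0, -2.4, 0],
    [0, -3.2, 0],
    [0, -4.0, 0],
    [0, -4.8, 0],
    [0, -5.6, 0],
    [0, -6.4, 0],
  ],
  turn=[
    [0, 0, 0],
    [0, 0, 0],
    [0, 0, 0],
    [0, 0, 0],
    [0, 0, 0],
    [0, 0, 0],
    [0, 0, 0],
    [0, 0, 0],
  ],
  gripper=[30, 30, 30, 30, 30, 30, 30, 30],
)

```text
clock: 8.67
tcp_pos: [0.5089, -0.0565, 0.2238]
ee_rot: [-2.449, -1.964, 0.003]
contact_force: [0.4, 0.2, -0.7]
gripper_width: 0.451
finger_force: 72.6
```

>>> arm_command(
  slide=[
    [0, -0.8, 0],
    [0, -1.6, 0],
    [0.1, -2.4, 0],
    [0.2, -3.2, 0],
    [0.24, -4.2, 0],
    [0.24, -5.2, 0],
    [0.24, -6.0, 0],
    [0.24, -6.5, 0],
  ],
  turn=[
    [0, 0, 0],
    [0, 0, 0],
    [0, 0, 0],
    [0, 0, 0],
    [0, 0, 0],
    [0, 0, 0],
    [0, 0, 0],
    [0, 0, 0],
  ],
  gripper=[30, 30, 30, 30, 30, 30, 30, 30],
)

```text
clock: 9.33
tcp_pos: [0.5149, -0.2199, 0.2237]
ee_rot: [-2.451, -1.962, 0.003]
contact_force: [0.3, 0.6, -1.5]
gripper_width: 0.45
finger_force: 72.6
```

>>> arm_command(
  slide=[
    [0, 0, 0],
    [0, 0, 0],
    [0, 0, 0],
    [0, 0, 0],
  ],
  turn=[
    [0, 0, 0],
    [0, 0, 0],
    [0, 0, 0],
    [0, 0, 0],
  ],
  gripper=[30, 30, 30, 30],
)

```text
clock: 9.67
tcp_pos: [0.5162, -0.2161, 0.2251]
ee_rot: [-2.448, -1.967, -0.0]
contact_force: [-0.5, 0.1, -2.0]
gripper_width: 0.45
finger_force: 72.6
```

```bash
cat > meas.py <<'E'
from h import *
import sys
from scipy.optimize import least_squares
def fit(q,r):
    f=lambda c:np.hypot(q[:,0]-c[0],q[:,1]-c[1])-r
    s=least_squares(f,q[:,:2].mean(0),loss="soft_l1",f_scale=.001); return s.x.round(4),len(q),np.abs(s.fun).mean().round(4)
tag=sys.argv[1]; s=env.observe(); t=s["tcp_pos"]; print(s["clock"],t.round(4),s["finger_force"]); R=cv2.Rodrigues(s["ee_rot"])[0]; print("tool z",R[:,2].round(4))
fz=t[2]-.0305
for c in("top","scene","wrist"):
    im,d,P=shot(c,c+tag)
    iv=(im[...,0]>110)&(im[...,2]>60)&(im[...,0]-im[...,2].astype(int)<110)
    h=np.hypot(P[...,0]-t[0],P[...,1]-t[1])
    q=P[(h<.03)&(P[...,2]>fz-.01)&(P[...,2]<fz+.012)&(d>0)]
    print(c,"col",fit(q,.02) if len(q)>10 else len(q), q[:,2].min().round(4) if len(q) else "")
    m=(np.hypot(P[...,0]-.516,P[...,1]+.2165)<.05)&(P[...,2]>.088)&(P[...,2]<.097)&(h>.0)
    q=P[m]; print("   rim",fit(q,.037) if len(q)>10 else len(q), q[:,2].mean() if len(q) else "")
E
python3 meas.py 3
```

```text
9.6667 [ 0.5162 -0.2161  0.2251] 72.56778001785278
tool z [-5.e-04  8.e-04 -1.e+00]
top col (array([ 0.5155, -0.2165]), 49, np.float64(0.0003)) 0.1935
   rim (array([ 0.5148, -0.218 ]), 209, np.float64(0.001)) 0.09220063227356322
scene col (array([ 0.5175, -0.2145]), 102, np.float64(0.0009)) 0.1921
   rim (array([ 0.5181, -0.2153]), 196, np.float64(0.0013)) 0.09089984358538222
wrist col (array([ 0.516 , -0.2162]), 384, np.float64(0.0002)) 0.1957
   rim (array([ 0.5156, -0.2174]), 1047, np.float64(0.0011)) 0.09376678499648998
```

The three cameras agree: the candle is within about 1 mm of the glass axis. Lowering in small steps.

>>> arm_command(
  slide=[
    [0, -0.04, -0.4],
    [0, -0.04, -0.8],
    [0, -0.04, -1.3],
    [0, -0.04, -1.8],
    [0, -0.04, -2.3],
    [0, -0.04, -2.7],
    [0, -0.04, -3.0],
    [0, -0.04, -3.2],
  ],
  turn=[
    [0, 0, 0],
    [0, 0, 0],
    [0, 0, 0],
    [0, 0, 0],
    [0, 0, 0],
    [0, 0, 0],
    [0, 0, 0],
    [0, 0, 0],
  ],
  gripper=[30, 30, 30, 30, 30, 30, 30, 30],
)

```text
clock: 10.48
tcp_pos: [0.5158, -0.2178, 0.1437]
ee_rot: [-2.449, -1.965, 0.001]
contact_force: [0.4, -0.2, -1.3]
gripper_width: 0.45
finger_force: 72.6
```

>>> arm_command(
  slide=[
    [0, 0, -0.1],
    [0, 0, -0.2],
    [0, 0, -0.3],
    [0, 0, -0.3],
    [0, 0, -0.3],
    [0, 0, -0.3],
  ],
  turn=[
    [0, 0, 0],
    [0, 0, 0],
    [0, 0, 0],
    [0, 0, 0],
    [0, 0, 0],
    [0, 0, 0],
  ],
  gripper=[30, 30, 30, 30, 30, 30],
)

```text
clock: 10.98
tcp_pos: [0.5166, -0.2184, 0.1382]
ee_rot: [2.449, 1.966, 0.0]
contact_force: [-0.7, -0.9, -1.0]
gripper_width: 0.452
finger_force: 72.6
```

```bash
python3 meas.py 4 && python3 -c "
import cv2
i=cv2.imread('pics/scene4.png')[40:260,120:400]; cv2.imwrite('pics/s4c.png',cv2.resize(i,None,fx=2.6,fy=2.6,interpolation=2))"
```

```text
10.9833 [ 0.5166 -0.2184  0.1382] 72.56669908761978
tool z [ 7.e-04 -5.e-04 -1.e+00]
top col (array([ 0.5157, -0.219 ]), 36, np.float64(0.0003)) 0.1066
   rim (array([ 0.5146, -0.2181]), 150, np.float64(0.0011)) 0.09219399637555242
scene col (array([ 0.518 , -0.2171]), 81, np.float64(0.0008)) 0.1045
   rim (array([ 0.5178, -0.2156]), 151, np.float64(0.0014)) 0.09098246667313259
wrist col (array([ 0.5161, -0.2184]), 403, np.float64(0.0002)) 0.1084
   rim (array([ 0.5158, -0.2176]), 1743, np.float64(0.0012)) 0.09367503696986043
```

View pics/s4c.png

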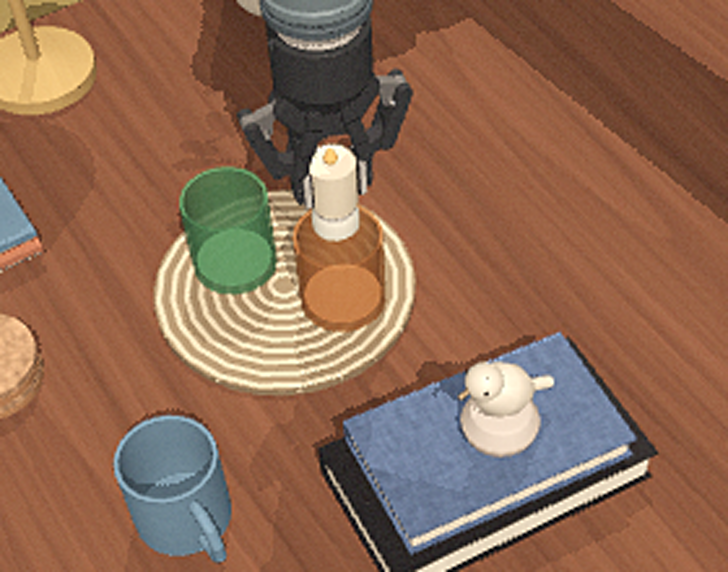

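View pics/wrist4.png

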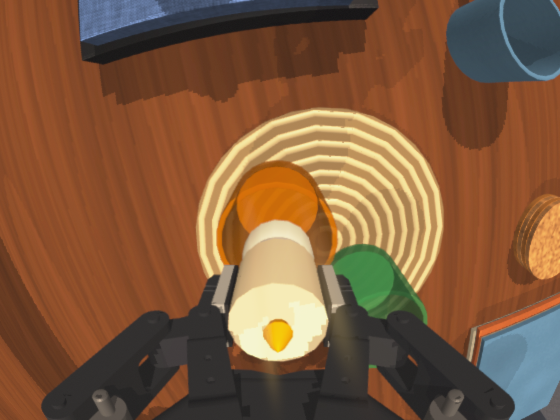

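The scene shows the candle's foot at (335,225), just above the amber mouth. The wrist view shows it centred on the glass, with everything else in place. Only a small final trim is needed.

>>> arm_command(
  slide=[
    [-0.02, 0.04, -0.08],
    [-0.02, 0.04, -0.16],
    [-0.02, 0.04, -0.16],
    [-0.02, 0.04, -0.16],
    [-0.02, 0.04, -0.16],
    [-0.02, 0.04, -0.16],
    [-0.02, 0.04, -0.16],
    [-0.02, 0.04, -0.16],
  ],
  turn=[
    [0, 0, 0],
    [0, 0, 0],
    [0, 0, 0],
    [0, 0, 0],
    [0, 0, 0],
    [0, 0, 0],
    [0, 0, 0],
    [0, 0, 0],
  ],
  gripper=[30, 30, 30, 30, 30, 30, 30, 30],
)

```text
clock: 11.8
tcp_pos: [0.516, -0.2173, 0.1339]
ee_rot: [2.45, 1.966, 0.0]
contact_force: [-0.2, 0.1, -1.1]
gripper_width: 0.45
finger_force: 72.6
```

```bash
python3 meas.py 5 && python3 -c "
from cell import env
print(env.job_done())"
```

```text
11.8 [ 0.516  -0.2173  0.1339] 72.568539083004
tool z [ 1.e-04 -1.e-04 -1.e+00]
top col (array([ 0.5152, -0.2179]), 40, np.float64(0.0002)) 0.1014
   rim (array([ 0.5147, -0.2181]), 146, np.float64(0.0011)) 0.09221383070726603
scene col (array([ 0.5174, -0.2161]), 84, np.float64(0.0009)) 0.1002
   rim (array([ 0.5181, -0.215 ]), 150, np.float64(0.0012)) 0.09122418242681454
wrist col (array([ 0.5154, -0.2173]), 389, np.float64(0.0002)) 0.1039
   rim (array([ 0.5157, -0.2176]), 1775, np.float64(0.0012)) 0.0936469601753024
the job is handed in; nothing more can be done
None
```

I handed the job in with the ivory candle held still and upright over the amber glass, centred to about 1 mm with its foot about 1 cm above the rim; nothing else looked moved in the last pictures, and no verdict came back.

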